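# Guard the bread, put the spatula away

## Task

On the sloped sandwich station, slide the clear guard sideways by its fin until it is fully home over the sliced bread, which leaves the white utensil tray open. Then lay the spatula from the cutting board down flat in the tray's wide middle compartment, blade up the slope and handle at the low end, without dropping it in. Leave the guard over the bread, and do not disturb the loaf, the jar or the bottle.

Things in the scene. Friction and masses are not known exactly. Their poses are not given: they have to be found in the camera images.
- station: Fixed stainless sandwich station, 300 mm deep (x), 348 mm wide (y). Origin: on the table under its centre; x points away from the robot at yaw 0, y left, z up. Its deck slopes 0.42 rad (24 degrees), rising away from the robot, and holds two pans (bread and utensil tray, either way round) at y = +80 and -80 mm.
- bar_edge (a point): Middle of the front edge of the station's fixed light bar, a steel bar 336 mm long (station y), 34 mm deep (x, from here to the rear) and 20 mm high, its middle 375 mm above the table, over the middle of the deck; end arms run back to two rear posts (station x = 165, y = +-160 mm). Reach in below it with the tool leaning along the slope's normal.
- guard (a joint): Sideways travel of the sliding guard along the station's y, m: 0 = halfway between the pans, +0.08 = fully home over the +y pan, -0.08 = fully home over the -y pan. It starts somewhere near the middle. Light friction, about 3 N.
- guard_mid (a point): Centre of the guard: clear panel with aluminium edges, 274 mm along the slope, 156 mm wide (y), its top 58 mm above the pan floors measured along the slope's normal (55 mm for this point).
- guard_handle (a point): Middle of the top edge of the guard's aluminium fin. The fin stands 34 mm proud of its base plate along the slope's normal, is 14 mm thick (station y) and 70 mm long along the slope (35 mm either side of this point); 60 mm up the slope from the guard's centre.
- bread_pan: Fixed grey pan with four slices of bread, in one of the two bays. Origin: on the table under the pan's centre, upright axes parallel to the station's.
- tray_floor: Sloped white utensil tray in the other bay. Origin: centre of its floor (about 120 mm above the table); x points up the slope, y along the station's y, z is the slope's normal. The wide middle compartment is 238 mm long (x) and 89 mm wide (y), centred on the origin, dividers 16 mm high, end walls 20 mm; narrow outer slots hold table knives.
- spatula: Loose spatula, 190 mm long, flat underneath, 0.14 kg, lying on the cutting board. Origin: underside, mid length; +x points to the blade (85 mm long, 56 mm wide, 4 mm thick, steel, from x = +10 to +95 mm); black handle 105 mm long, 20 mm wide, 18 mm high, from x = -95 to +10 mm; z up.
- spatula_grip (a point): Grip point in the middle of the handle's height, 9 mm above the underside, 30 mm behind the spatula's origin, close to its balance point.
- spatula_tip (a point): Front edge of the blade, 95 mm ahead of the origin, 2 mm above the underside.
- spatula_end (a point): End of the handle, 95 mm behind the origin, 2 mm above the underside.
- board: Fixed wooden cutting board, 300 mm (x) by 170 mm (y), 20 mm thick, to the left or right of the station. Origin: centre of its underside.
- loaf: Bystander: loaf of bread, 200 x 110 x 85 mm, origin under its centre, on the other side of the station from the board.
- jar: Bystander: jar, 72 mm across, 110 mm high, origin under its centre.
- bottle: Bystander: bottle, 64 mm across, 190 mm high, origin under its centre.
There are look-alikes about, which are no part of the job. There is more than one size of the spatula; the job needs the smallest.

How it is judged:
On the way, in this order (a step that is already met when the one before it is completed fails the run):
1. the guard is fully home over the bread, within 8 mm (y of guard_mid in the frame of bread_pan between -0.008 and 0.008 m), for 0.2 s.
2. the spatula lies flat in the wide compartment, blade up the slope (x of spatula in the frame of tray_floor between -0.03 and 0.03 m and y of spatula in the frame of tray_floor between -0.022 and 0.022 m and x of spatula_tip in the frame of tray_floor above 0.05 m and x of spatula_end in the frame of tray_floor below -0.05 m and z of spatula_tip in the frame of tray_floor between -0.004 and 0.01 m and z of spatula_end in the frame of tray_floor between -0.004 and 0.01 m and angle between the z axis of spatula and the z axis of tray_floor, either way round below 0.12 rad and angle between spatula's own z axis and vertical below 1 rad), for 0.2 s.
At the end, for the whole second after the job is handed in: Guard centred over the bread within 8 mm. Spatula at rest, right side up, flat in the tray's wide compartment: origin within 30 mm of its centre along the slope, 22 mm across, both ends within 10 mm of the floor, within 0.12 rad of it; blade up the slope, handle low (all of step 1 and all of step 2 and linear speed of spatula below 0.02 m/s and angular speed of spatula below 0.2 rad/s); the robot touches nothing.
It fails at once if the spatula is let go of more than 45 mm above the tray floor (x of spatula in the frame of tray_floor between -0.12 and 0.12 m and y of spatula in the frame of tray_floor between -0.07 and 0.07 m and z of spatula in the frame of tray_floor above 0.045 m and contact force between the fingers and spatula below 0.1 N).
It fails at once if the loaf is shifted by more than 40 mm or tipped (distance of loaf from where it was at the start of the episode above 0.04 m or angle between loaf's own z axis and vertical above 0.5 rad).
It fails at once if the jar is shifted by more than 40 mm or tipped (distance of jar from where it was at the start of the episode above 0.04 m or angle between jar's own z axis and vertical above 0.5 rad).
It fails at once if the bottle is shifted by more than 40 mm or tipped (distance of bottle from where it was at the start of the episode above 0.04 m or angle between bottle's own z axis and vertical above 0.5 rad).
It also fails if it takes over 54 s, if anything falls off the work surface, if the arm or the gripper's body presses on something with over 40 N, if the wrist force passes 120 N, or if a joint passes its speed limit or range.

## Robot

A 7-joint arm with a two-finger parallel gripper is mounted at the origin on the work surface. World frame = base frame: x ahead of the robot, y to its left, z up, the work surface at z = 0. Lengths are in m, angles in rad, forces in N, time in s.
With the tool pointing down it reaches from about 0.425 to 0.95 m from the base axis. Payload 4.7 kg.
Tool frame: the origin (TCP) lies on the centre line of the jaws, within the pads' length; the fingertips stand robot.nose_length ahead of it and the grasp point (between the pads) lies 8 mm behind it (robot.nose_length is the distance from the TCP to the fingertips, in m); z points along the fingers, x is the direction in which the jaws open and shut, and the axes are right-handed (so a half turn about z gives the same grasp; the last joint's range is limited). The gripper opens to 85 mm and grips with 20 to 120 N. Pads are 22 mm wide; open, the fingers measure 114 mm over their backs; the gripper's body (76 mm by 85 mm) begins 54 mm behind the grasp point. The pads swing forward as they close: fully open they stand 13 mm farther back than shut.
Start: joints at [1.125, 0.469, -0.049, 1.532, 0.024, 1.141, -0.082], TCP at [0.273, -0.617, 0.242] pointing down, gripper open.
Joint ranges: [-2.59, 2.59], [-0.33, 1.99], [-1.39, 1.29], [0.1, 2.45], [-1.04, 4.18], [0.21, 1.99], [-2.66, 2.66]. Speed limits (rad/s): [2.57, 2.57, 3.14, 3.14, 3.14, 3.14, 3.14].

## Interface

Orientations are given as [roll, pitch, yaw] about the fixed x, y, z axes, in that order (R = Rz(yaw) Ry(pitch) Rx(roll)).
In Python, from plant import robot gives the robot as it stands. Calls block until the motion is done:
- robot.goto(position, orientation): joint-space move of the TCP to a pose.
- robot.move_straight(position, vel=0.15, attitude=None, contact_N=None): straight line of the TCP; attitude=None keeps the orientation; vel is the mean speed in m/s. With contact_N (N) it stops when the force on the tool has changed by that much, and returns True; else False.
- robot.move_joints(angles): joint-space move.
- robot.grip(opening, strength=None): opening from 0.0 (shut) to 1.0 (fully open); strength is the grip in N (None keeps the last); returns when the fingers have stopped.
- robot.sleep(seconds).
- robot.inverse_kinematics(position, orientation): joint angles nearest the present ones, or None.
- robot.sense(): the state.
- robot.grab_frame(name): name is "scene" or "top"; returns a dict with "image" (400x640x3 uint8, red, green, blue), "range_z" (400x640 float32, m along the optical axis (not along the pixel's ray), 0 where there is no reading), "fx", "fy", "cx", "cy" (pixels), "R" (3x3) and "t" (3): a world point X has camera coordinates R X + t. Camera axes: x right, y down, z forward; pixel columns grow to the right and rows downward; lengths in m; the calibration is good to about 2 mm. A picture is of the moment at which its call begins.
A pose or a line that the arm cannot do raises robot.IKError and nothing moves.
- robot.close_job(): hands the job in, once; it reports no verdict.
The state is a dict: "t": time; "joint_pos": joint angles; "joint_velocities": joint speeds; "effort": joint torques, N m; "tcp_pos": TCP position; "tcp_rot": TCP orientation; "wrist_force": force on the tool from outside, world axes, zero at the start; "torque": the same for the moment, N m; "opening": opening from 0.0 (shut) to 1.0 (fully open).
Only numpy, scipy, OpenCV 4.12 (cv2) and the standard library are available. Lean on these libraries where they do the work, as an engineer would, in place of code of your own. Each camera call takes 0.05 s, during which the arm holds its last target. There are 200 camera calls.

## Working session

There is one attempt and no reset: what is moved stays moved. The work goes in short steps, each a Python script; the robot and the scene stay as the last script left them, time stands still between calls to the robot, and variables do not carry over. Pictures are saved under pics/ and viewed, about 8 in all and at most 12, crops included, and the job is handed in when it is done.

```bash
ls; mkdir -p pics; python3 - <<'E'
from plant import robot
import cv2,numpy as np
s=robot.sense();print(s['t'],s['tcp_pos'],s['tcp_rot'],robot.nose_length)
for n in("scene","top"):
    f=robot.grab_frame(n);cv2.imwrite(f"pics/{n}0.png",f["image"][:,:,::-1]);np.savez(f"{n}0.npz",**f)
    print(n,f["fx"],f["fy"],f["cx"],f["cy"],f["R"].round(3).tolist(),f["t"])
E
```

```text
pics
0.0 [ 0.27305557 -0.61668744  0.24124289] [ 3.14156971e+00  1.98258956e-03 -1.15398884e+00] 0.011
scene 424.6175502785333 424.6175502785333 321.8649326739636 193.61787494851256 [[0.094, 0.996, 0.007], [0.679, -0.059, -0.732], [-0.728, 0.073, -0.681]] [-0.02938988 -0.15589346  1.93270682]
top 403.0109071054118 403.0109071054118 316.6633091675783 198.10553546345315 [[0.0, -1.0, 0.018], [-0.994, -0.002, -0.106], [0.106, -0.017, -0.994]] [-0.0082081   0.45197803  1.64522037]
```

View pics/scene0.png

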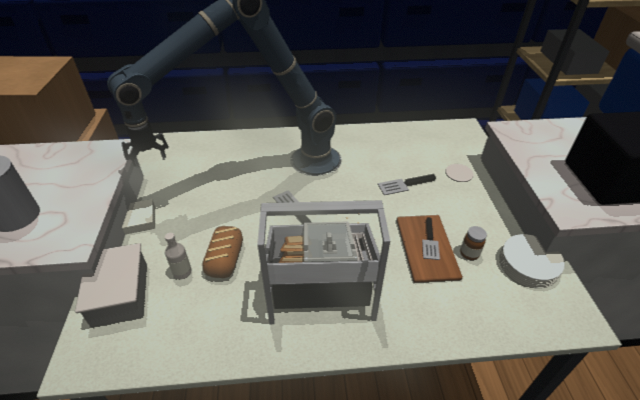

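View pics/top0.png

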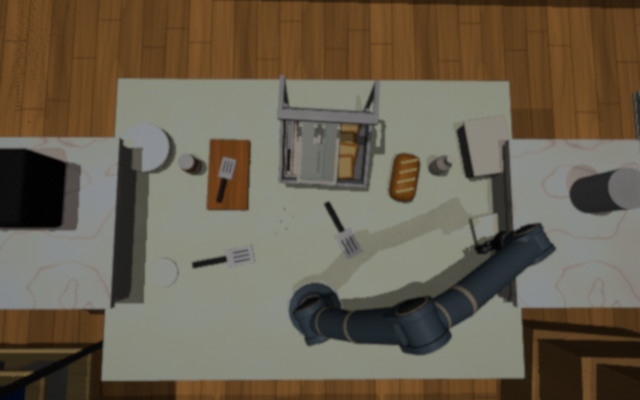

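Scene/top agree. There are three spatulas in the top view: (225,180) on the board, (342,230) and (224,258) on the table. The board one looks smallest and is the one named. The bread pan is at about (348,150), the −y side, and the tray is on +y. I'll confirm with an enlarged crop and 3D measurements.

```bash
cat > h.py <<'E'
import numpy as np,cv2
def cloud(f):
    Z=f["range_z"];v,u=np.mgrid[:400,:640]
    P=np.stack([(u-f["cx"])/f["fx"]*Z,(v-f["cy"])/f["fy"]*Z,Z],-1)
    W=(P-f["t"])@f["R"]; W[Z==0]=np.nan; return W
def proj(f,X):
    c=np.asarray(X)@f["R"].T+f["t"]; return np.stack([c[...,0]/c[...,2]*f["fx"]+f["cx"],c[...,1]/c[...,2]*f["fy"]+f["cy"]],-1)
E
python3 - <<'E'
from h import *
f=dict(np.load("top0.npz"));g=dict(np.load("scene0.npz"))
W=cloud(f);V=cloud(g)
im=f["image"][:,:,::-1]
a=cv2.resize(im[75:215,200:390],None,fx=4.2,fy=4.2,interpolation=cv2.INTER_CUBIC);cv2.imwrite("pics/top_c.png",a)
b=cv2.resize(g["image"][190:325,250:465,::-1],None,fx=3.7,fy=3.7,interpolation=cv2.INTER_CUBIC);cv2.imwrite("pics/sc_c.png",b)
def rect(n,m,C):
    p=C[m][:,:2]; r=cv2.minAreaRect(p.astype(np.float32));print(n,len(p),np.round(r[0],3),np.round(r[1],3),round(r[2],2),"z",C[m][:,2].mean().round(3))
for n,C in(("top",W),("scene",V)):
    z=C[...,2];x=C[...,0];y=C[...,1]
    print(n,"table z",np.nanmedian(z[(abs(z)<.03)&(abs(y)<.3)&(x>.3)&(x<.45)]))
    rect("bar",(z>.365)&(z<.4)&(x>.4)&(abs(y)<.4),C)
    rect("board",(z>.012)&(z<.028)&(x>.4)&(y>.2)&(y<.7)&(x<.9),C)
    I=(f if n=="top" else g)["image"].astype(int)
    bd=(z>.01)&(z<.06)&(x>.45)&(y>.3)&(y<.52)&(x<.8)
    rb=I[...,0]-I[...,2]
    rect("spat",bd&(rb<22),C)
    rect("handle",bd&(z>.03),C)
    for nm,yy in(("loaf",(-.5,-.2)),):
        rect(nm,(z>.05)&(z<.12)&(x>.45)&(x<.9)&(y<-.24)&(y>-.42),C)
    rect("bottle",(z>.04)&(z<.2)&(x>.45)&(x<.9)&(y<-.42)&(y>-.58),C)
E
```

```text
top table z 0.00099076991809418
bar 1488 [ 0.743 -0.04 ] [0.336 0.151] 86.93 z 0.384
board 2710 [0.632 0.456] [0.466 0.446] 83.18 z 0.02
spat 437 [0.625 0.42 ] [0.188 0.345] 86.47 z 0.028
handle 179 [0.552 0.384] [0.192 0.245] 24.67 z 0.039
loaf 1104 [ 0.54  -0.368] [0.108 0.191] 80.46 z 0.08
bottle 333 [ 0.564 -0.48 ] [0.119 0.096] 89.4 z 0.121
scene table z 0.0010414889716893342
bar 2052 [ 0.747 -0.042] [0.337 0.154] 86.88 z 0.382
board 3099 [0.583 0.473] [0.389 0.42 ] 4.74 z 0.021
spat 585 [0.593 0.374] [0.219 0.203] 34.6 z 0.03
handle 228 [0.539 0.423] [0.193 0.177] 89.84 z 0.041
loaf 1340 [ 0.545 -0.366] [0.101 0.192] 80.06 z 0.077
bottle 690 [ 0.589 -0.482] [0.069 0.123] 0.02 z 0.113
```

View pics/top_c.png

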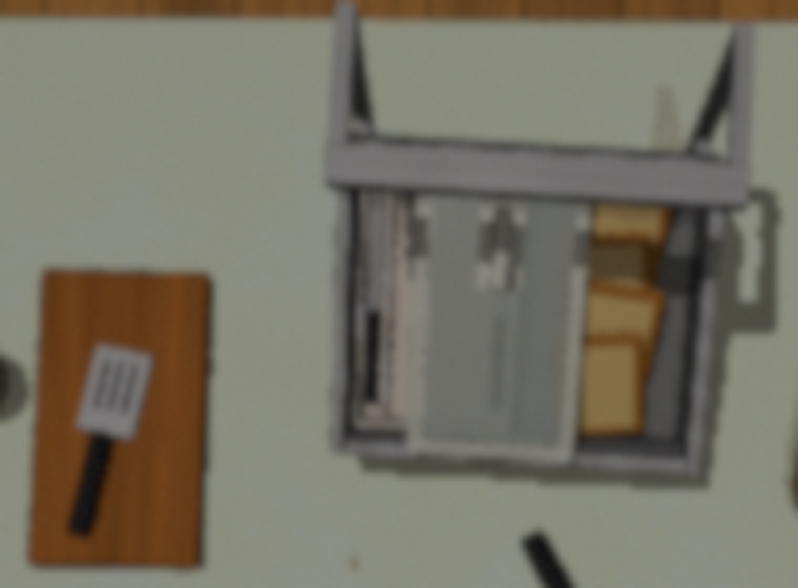

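View pics/sc_c.png

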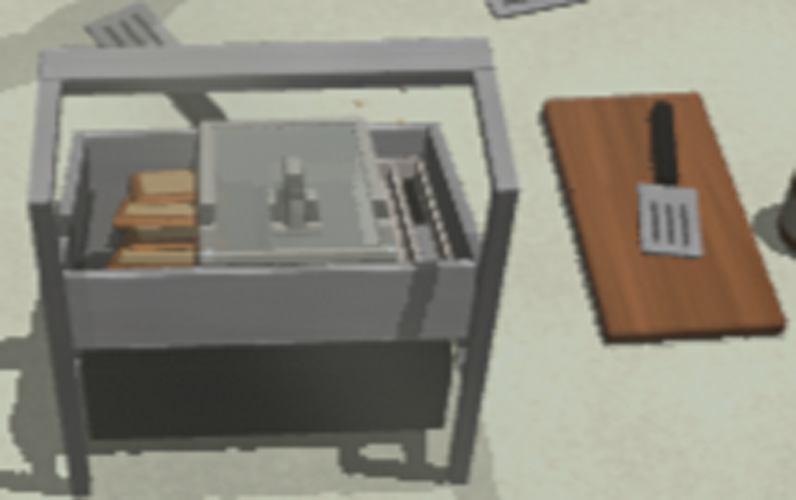

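The crops confirm it: the spatula at full-frame (223–228, 158–202) lies on the board with its blade away from the robot. The guard is near the middle, with its fin at about (319,133). The bread is at −y and the tray, with knives, at +y. Next I'll fit the geometry.

```bash
cat >> h.py <<'E'
def ray(f,uv,z):
    d=np.stack([(uv[:,0]-f["cx"])/f["fx"],(uv[:,1]-f["cy"])/f["fy"],np.ones(len(uv))],-1)@f["R"]
    o=-f["R"].T@f["t"]; return o+d*((z-o[2])/d[:,2])[:,None]
def spat(f,win,tag=None):
    # colour mask, largest component, on board
    I=f["image"].astype(float);r=I[...,0]/(I[...,2]+3)
    u0,u1,v0,v1=win;m=np.zeros(r.shape,np.uint8);m[v0:v1,u0:u1]=(r[v0:v1,u0:u1]<1.5)
    n,l,st,_=cv2.connectedComponentsWithStats(m);k=1+np.argmax(st[1:,4]);return l==k
def pose(W2):  # W2 Nx2 footprint
    r=cv2.minAreaRect(W2.astype(np.float32));B=cv2.boxPoints(r);return r,B
E
python3 - <<'E'
from h import *
F={n:dict(np.load(n+"0.npz")) for n in("top","scene")}
for n,f in F.items():
    C=cloud(f);z=C[...,2]
    # bar by connected mask
    m=(z>.372)&(z<.395)&(C[...,0]>.5)&(abs(C[...,1]+.04)<.3)
    P=C[m]
    r=cv2.minAreaRect(P[:,:2].astype(np.float32));yaw=np.deg2rad(r[2]-90) if r[2]>45 else np.deg2rad(r[2])
    c,s=np.cos(yaw),np.sin(yaw);ex=np.array([c,s]);ey=np.array([-s,c])
    print(n,"yaw",yaw,"x",np.percentile(P[:,:2]@ex,[.5,2,98,99.5]).round(4),"y",np.percentile(P[:,:2]@ey,[.5,2,98,99.5]).round(4))
    X=C[...,:2]@ex;Y=C[...,:2]@ey;y0=np.mean(np.percentile(P[:,:2]@ey,[1,99]))
    f0=np.percentile(P[:,:2]@ex,1)
    print(" y0",y0,"bar front",f0)
    q=(z>.05)&(z<.36)&(abs(Y-y0)<.19)&(X>f0-.25)&(X<f0+.3)
    print(" station x",np.percentile(X[q],[.2,1,50,99]).round(4),"y",(np.percentile(Y[q],[.5,1,99,99.5])-y0).round(4))
    # height profile, station frame
    for xx in np.arange(f0-.2,f0+.2,.025):
        row=[]
        for yy in np.arange(-.18,.181,.02):
            k=(abs(X-xx)<.008)&(abs(Y-y0-yy)<.008)&(z<.37)
            row.append("%4d"%(1000*np.nanmedian(z[k])) if k.sum()>1 else "   .")
        print(" %.3f"%(xx-f0)," ".join(row))
    win=(211,247,141,208) if n=="top" else (405,450,218,268)
    sm=spat(f,win);v,u=np.nonzero(sm);zz=C[sm][:,2]
    r,B=pose(ray(f,np.c_[u,v].astype(float),.026)[:,:2]);print(" spat",sm.sum(),r,np.nanpercentile(zz,[5,50,95]))
    m2=m*0
E
```

```text
top yaw -0.053548180038223245 x [0.669  0.6696 0.811  0.8183] y [-0.1677 -0.1656  0.1657  0.1672]
 y0 -0.00023331831382347734 bar front 0.66926882990917
 station x [0.4961 0.4982 0.6226 0.8061] y [-0.1721 -0.17    0.17    0.1715]
 -0.200    0    1    0    1   -1    0   -1   -1    0    1   -1    0    0    1    0    0    0    0    2
 -0.175    1    4    4    0    3    5    4    2    0    5    3    3    2    7    2    1    3    2    1
 -0.150  119  103   78   83   81   81   90  124  124  122  122  122  124  121  123   81   84  102    0
 -0.125    .   79   76   90   95   97   97  137  134  135  133  134  134  135  135   77   76   96    0
 -0.100    .  105   84   87  110  113  116  148  146  146  145  145  146  147  147   85   93  118    5
 -0.075  148  106   99  121  129  131  132  157  157  156  157  157  157  156  159   97  104  125   75
 -0.050    .  110  107  138  141  140  141  170  167  166  168  168  167  168  168  109  114  140  163
 -0.025  166  136  120  156  158  158  158  180  178  179  213  179  180  177  181  120  123  139    .
 0.000  180  133  131  155  165  165  169  192
[... 2345 characters left out ...]
 217  219  108  106  102  102    0 -750
 0.100    0  139   83   87   84   86   85   87   84   80   79   77   85   85   85   82   83  176    0
 0.125    0  147    0    0    0    0    0    0    0    0    0    0    0    0    1    1    0  147    0
 0.150    0  207    0    0    0    1    1    0    0    0    0    0    0    0    0    1    0  206    0
 0.175    0    0    0    2    0    0    0    0    1    1    0    0    0    0    1    0    0    0    1
 0.200    0    0    0    0    0    1    0    0    0    0    0    0    0    0    0    0    1    0    0
 spat 458 ((0.5275028944015503, 0.3784716725349426), (0.05992434173822403, 0.20071712136268616), 75.72310638427734) [0.02004351 0.02547187 0.03988621]
```

```bash
cat >> h.py <<'E'
from scipy.spatial.transform import Rotation as Ro
YAW=-.054;SL=.42
c,s=np.cos(YAW),np.sin(YAW);RS=np.array([[c,-s,0],[s,c,0],[0,0,1.]])
O=RS@np.array([.648,-.0008,0])
RT=RS@Ro.from_euler('y',-SL).as_matrix()   # slope frame: x up slope, z normal
TF=O+RS@np.array([0,.08,.12])              # tray floor centre
MID=O+RS@np.array([0,0,.12])               # slope frame origin between pans
def st(p): return MID+RT@np.asarray(p,float)   # slope coords -> world
def sl(P): return (np.asarray(P)-MID)@RT
def tool(R,sg=1):  # tool z=-R z, tool x = sg*R y
    return Ro.from_matrix(np.c_[sg*R[:,1],sg*R[:,0],-R[:,2]]).as_euler('xyz')
E
python3 - <<'E'
from h import *
from plant import robot
for n,win in(("top",(211,247,141,208)),("scene",(405,450,218,268))):
    f=dict(np.load(n+"0.npz"));C=cloud(f);L=sl(C)
    p=L[(L[...,2]>.072)&(L[...,2]<.12)&(abs(L[...,0]-.05)<.06)&(abs(L[...,1])<.06)]
    print(n,"fin n",len(p),np.percentile(p,[5,50,95],axis=0).round(4).tolist())
    p=L[(abs(L[...,2]-.058)<.006)&(abs(L[...,0])<.15)&(abs(L[...,1])<.15)]
    print(" panel",np.percentile(p,[1,50,99],axis=0).round(4).tolist())
    m=spat(f,win);v,u=np.nonzero(m)
    # use mask pixels with own heights
    P=ray(f,np.c_[u,v].astype(float),.026)[:,:2];mu=P.mean(0);w,V=np.linalg.eigh(np.cov(P.T));d=V[:,1]*np.sign(V[0,1]);t=(P-mu)@d;q=(P-mu)@V[:,0]
    print(" spat yaw",np.arctan2(d[1],d[0]),"mid",mu+d*(t.min()+t.max())/2,"len",t.max()-t.min(), "w",q.max()-q.min())
    hm=t<t.min()+.09;print(" handle line",np.polyfit(P[hm,0],P[hm,1],1))
for sg in(1,-1):
  for R,p in((RT,st([.04,.02,.1])),(RT,st([.04,.02,.22])),(RT,st([-.03,.08,.01])),(Ro.from_euler('z',-.233).as_matrix(),[.5,.384,.033])):
    q=robot.inverse_kinematics(list(p),list(tool(R,sg)));print(sg,None if q is None else np.round(q,2))
E
```

```text
top fin n 74 [[0.029, 0.019, 0.0863], [0.0588, 0.0254, 0.0916], [0.0927, 0.0313, 0.0972]]
 panel [[-0.1367, -0.0524, 0.0522], [-0.0188, 0.0246, 0.057], [0.0993, 0.102, 0.0635]]
 spat yaw -0.22413021756752094 mid [0.53180763 0.37594334] len 0.1829204744905849 w 0.06087126568813719
 handle line [-0.19759568  0.48295171]
scene fin n 78 [[0.0329, 0.0161, 0.0754], [0.083, 0.022, 0.0902], [0.0982, 0.0283, 0.0939]]
 panel [[-0.1318, -0.0528, 0.0525], [0.0259, 0.0212, 0.0559], [0.1404, 0.0997, 0.0603]]
 spat yaw -0.22086695693209443 mid [0.52721609 0.37675656] len 0.2006669273224801 w 0.060043952233497566
 handle line [-0.23768806  0.5015045 ]
1 [ 0.54  0.36 -0.75  1.9   0.56  0.62  0.99]
1 [ 0.55  0.13 -0.68  1.87  0.21  0.77  1.28]
1 [ 0.34  0.47 -0.66  2.05  0.98  0.47  0.47]
1 [-0.13  0.83 -0.88  1.77  0.78  0.94 -0.01]
-1 [ 0.29  0.3  -0.43  1.92  0.35  0.56 -1.98]
-1 [ 0.58  0.13 -0.71  1.86  0.22  0.77 -1.87]
-1 [-0.09  0.39 -0.12  2.07  0.51  0.3  -2.27]
-1 [-0.96  0.65  0.33  1.82 -0.31  0.72 -2.26]
```

```bash
python3 - <<'E'
from h import *
from plant import robot
o=list(tool(RT,1))
def rep(n):
    s=robot.sense();print(n,"t",round(s["t"],2),"slope tcp",sl(s["tcp_pos"]).round(4),"F",(np.array(s["wrist_force"])@RT).round(1),"open",round(s["opening"],3),robot.nose_length)
p=robot.sense()["tcp_pos"];robot.move_straight([p[0]+.05,p[1]+.08,.40],vel=.3)
robot.goto(list(st([.0,.023,.24])),o);rep("pre")
robot.grip(.6,30)
robot.move_straight(list(st([.045,.023,.17])),vel=.2);rep("above")
print(robot.move_straight(list(st([.045,.023,.085])),vel=.1,contact_N=8));rep("down")
f=robot.grab_frame("scene");cv2.imwrite("pics/grip1.png",cv2.resize(f["image"][130:290,240:430,::-1],None,fx=3.7,fy=3.7,interpolation=cv2.INTER_CUBIC))
E
```

```text
pre t 2.94 slope tcp [0.0003 0.0219 0.2398] F [0.8 0.4 0.5] open 0.996 0.011
above t 3.94 slope tcp [0.0446 0.0234 0.1701] F [-0.3  0.6 -0.4] open 0.602 0.011
False
down t 4.94 slope tcp [0.0455 0.0232 0.0855] F [0.8 1.8 0.2] open 0.602 0.011
```

View pics/grip1.png

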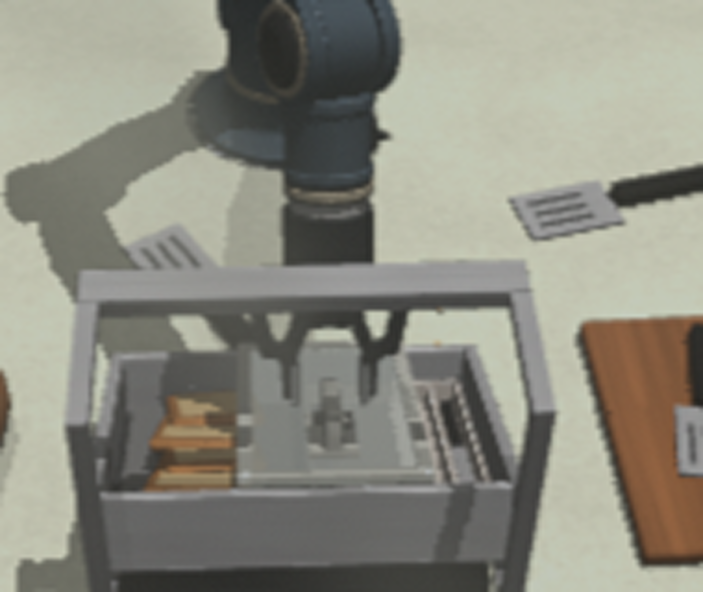

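The crop shows the fingers straddling the fin at (330,390), clear of the bar. Next: grip the fin and slide it.

```bash
python3 - <<'E'
from h import *
from plant import robot
def rep(n):
    s=robot.sense();print(n,"t",round(s["t"],2),"slope tcp",sl(s["tcp_pos"]).round(4),"F",(np.array(s["wrist_force"])@RT).round(1),"open",round(s["opening"],3))
robot.grip(0,30);rep("gripped")
if robot.sense()["opening"]>.08:
    print(robot.move_straight(list(st([.045,-.070,.085])),vel=.08,contact_N=25));rep("slid")
    print(robot.move_straight(list(st([.045,-.083,.085])),vel=.03,contact_N=12));rep("home")
    f=robot.grab_frame("top");np.savez("top1.npz",**f);cv2.imwrite("pics/top1.png",cv2.resize(f["image"][75:215,200:390,::-1],None,fx=4.2,fy=4.2,interpolation=cv2.INTER_CUBIC))
    L=sl(cloud(f));p=L[(abs(L[...,2]-.058)<.006)&(abs(L[...,0]+.08)<.04)&(abs(L[...,1])<.2)]
    print(" panel",np.percentile(p,[1,50,99],axis=0).round(4).tolist())
E
```

```text
gripped t 5.41 slope tcp [0.0453 0.0232 0.0856] F [-1.4 -0.2  4.6] open 0.155
False
slid t 6.72 slope tcp [ 0.0454 -0.0705  0.0855] F [-1.6  1.2  7.2] open 0.153
False
home t 7.3 slope tcp [ 0.0454 -0.0804  0.0855] F [-1.5  5.4  7.7] open 0.156
 panel [[-0.1198, -0.0726, 0.0522], [-0.0852, -0.0313, 0.0566], [-0.0406, 0.1706, 0.0633]]
```

View pics/top1.png

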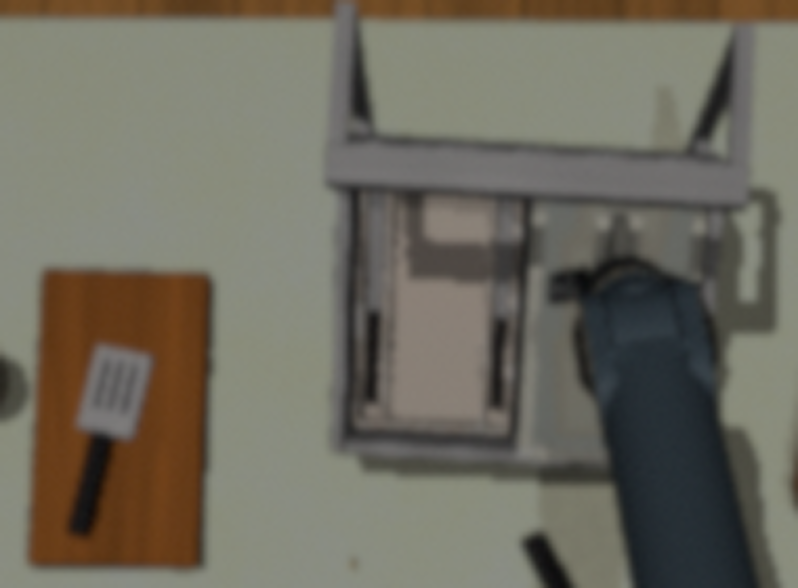

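The guard hit its stop at −80.4 mm, and the picture shows it over the bread with the tray open (compartment at about (440,310) in the crop). Next: release, retreat and go to the spatula.

```bash
python3 - <<'E'
from h import *
from plant import robot
def rep(n):
    s=robot.sense();print(n,"t",round(s["t"],2),"tcp",np.round(s["tcp_pos"],4),"F",np.round(s["wrist_force"],1),"open",round(s["opening"],3))
L=sl(cloud(dict(np.load("top1.npz"))))
for xx in np.arange(-.13,.05,.03):
    print("x %.2f"%xx,["%d:%.0f"%(y*1000,1000*np.median(L[(abs(L[...,0]-xx)<.012)&(abs(L[...,1]-y)<.003)][:,2])) for y in np.arange(.02,.141,.0085)])
for x in np.arange(-.14,-.08,.006): print("%.3f: %.1f"%(x,1000*np.median(L[(abs(L[...,0]-x)<.003)&(abs(L[...,1]-.08)<.03)][:,2])),end="  ")
print()
robot.grip(.6)
robot.move_straight(list(st([.045,-.0804,.17])),vel=.15)
robot.move_straight(list(st([-.03,-.05,.25])),vel=.25)
d=np.array([np.cos(-.222),np.sin(-.222)]);g=np.array([.5295,.3763])-.03*d
o=list(tool(Ro.from_euler('z',-.222).as_matrix(),1))
robot.goto([g[0],g[1],.20],o);robot.grip(.45);rep("above")
robot.move_straight([g[0],g[1],.07],vel=.15);rep("low")
f=robot.grab_frame("scene");cv2.imwrite("pics/sp1.png",cv2.resize(f["image"][130:290,250:450,::-1],None,fx=3.7,fy=3.7,interpolation=cv2.INTER_CUBIC));np.savez("scene2.npz",**f)
L=sl(cloud(f));p=L[(L[...,2]>.075)&(L[...,2]<.12)&(abs(L[...,0]-.05)<.06)&(abs(L[...,1]+.08)<.05)]
print("fin",len(p),np.percentile(p,[5,50,95],axis=0).round(4).tolist())
E
```

```text
x -0.13 ['20:20', '28:16', '37:28', '45:32', '54:30', '62:27', '71:21', '79:19', '88:17', '96:18', '105:26', '113:18', '122:25', '130:21', '139:24']
x -0.10 ['20:6', '28:3', '37:9', '45:0', '54:2', '62:-0', '71:2', '79:4', '88:3', '96:-1', '105:-2', '113:2', '122:-0', '130:2', '139:8']
x -0.07 ['20:6', '28:-4', '37:2', '45:1', '54:1', '62:3', '71:0', '79:1', '88:3', '96:1', '105:-0', '113:3', '122:3', '130:5', '139:8']
x -0.04 ['20:7', '28:5', '37:4', '45:-1', '54:2', '62:3', '71:3', '79:0', '88:0', '96:2', '105:-2', '113:2', '122:4', '130:18', '139:8']
x -0.01 ['20:8', '28:2', '37:17', '45:0', '54:2', '62:2', '71:1', '79:-0', '88:2', '96:1', '105:0', '113:1', '122:2', '130:17', '139:5']
x 0.02 ['20:3', '28:2', '37:3', '45:0', '54:-1', '62:3', '71:3', '79:-2', '88:2', '96:1', '105:-0', '113:0', '122:1', '130:-1', '139:4']
-0.140: 49.6  -0.134: 29.9  -0.128: 18.2  -0.122: 16.1  -0.116: 1.6  -0.110: 0.9  -0.104: -0.6  -0.098: 0.2  -0.092: 1.6  -0.086: 2.1  -0.080: 0.2  
above t 11.16 tcp [0.5007 0.3823 0.2003] F [-0.   0.7 -0.1] open 0.447
low t 12.18 tcp [0.5006 0.3837 0.0711] F [-0.4  0.6  1.6] open 0.451
fin 69 [[0.032, -0.0877, 0.0766], [0.0838, -0.0816, 0.0909], [0.0986, -0.0757, 0.0934]]
```

View pics/sp1.png

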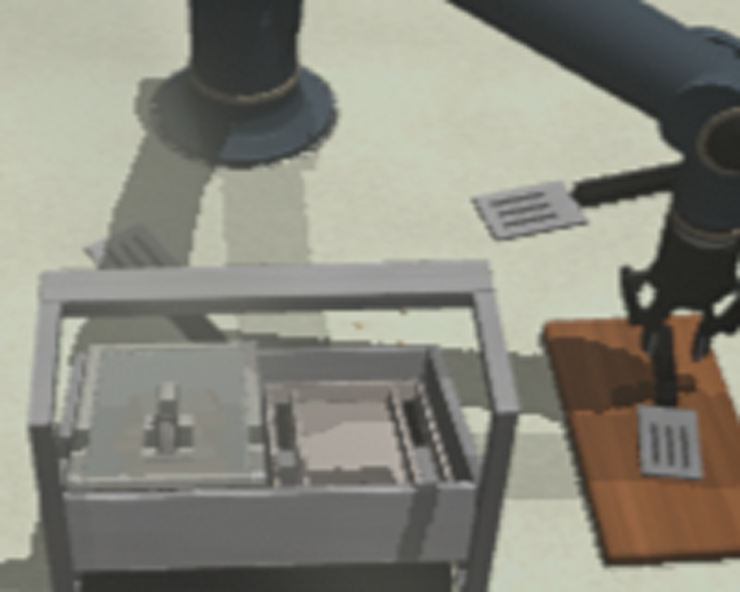

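The guard is home with the fin at y ≈ −81 mm, and the fingers straddle the handle at (660,355). Tray-floor readings match the model to within 2 mm. Next: descend, grip and lift.

```bash
python3 - <<'E'
from h import *
from plant import robot
def rep(n):
    s=robot.sense();print(n,"t",round(s["t"],2),"tcp",np.round(s["tcp_pos"],4),"F",np.round(s["wrist_force"],1),"open",round(s["opening"],3))
p=robot.sense()["tcp_pos"];d=np.array([np.cos(-.222),np.sin(-.222)]);g=np.array([.5295,.3763])-.03*d
hit=robot.move_straight([g[0],g[1],.028],vel=.05,contact_N=6);rep("down %s"%hit)
z=robot.sense()["tcp_pos"][2]
robot.move_straight([g[0],g[1],max(z+.003 if hit else z,.033)],vel=.03);rep("ready")
robot.grip(0,60);rep("grip")
robot.move_straight([g[0],g[1],.10],vel=.1);rep("lift")
f=robot.grab_frame("scene");cv2.imwrite("pics/sp2.png",cv2.resize(f["image"][150:290,350:490,::-1],None,fx=4,fy=4,interpolation=cv2.INTER_CUBIC));np.savez("scene3.npz",**f)
E
```

```text
down True t 12.98 tcp [0.4999 0.3825 0.0299] F [-0.4 -1.6  5.7] open 0.449
ready t 13.27 tcp [0.5003 0.383  0.0329] F [ 0.   0.2 -0.6] open 0.452
grip t 13.57 tcp [0.5002 0.383  0.033 ] F [-0.3  0.4  0.7] open 0.214
lift t 14.38 tcp [0.5002 0.3824 0.0996] F [-0.2 -0.1 -1.9] open 0.216
```

View pics/sp2.png

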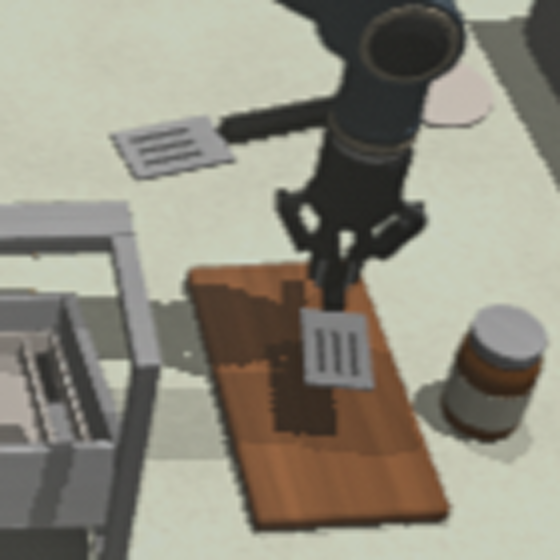

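The spatula is held level and clear of the board. Next: carry it in.

```bash
python3 - <<'E'
from h import *
from plant import robot
def rep(n):
    s=robot.sense();print(n,"t",round(s["t"],2),"slope tcp",sl(s["tcp_pos"]).round(4),"F",(np.array(s["wrist_force"])@RT).round(1),"open",round(s["opening"],3))
o=list(tool(RT,1))
for p in([-.12,.081,.15],[-.03,.081,.07],[-.03,.081,.012]):
    print(robot.inverse_kinematics(list(st(p)),o) is not None)
robot.move_straight([.45,.37,.29],vel=.2)
robot.goto(list(st([-.12,.081,.16])),o);rep("front")
robot.move_straight(list(st([-.03,.081,.07])),vel=.12);rep("over")
f=robot.grab_frame("scene");cv2.imwrite("pics/pl1.png",cv2.resize(f["image"][150:290,250:410,::-1],None,fx=4.2,fy=4.2,interpolation=cv2.INTER_CUBIC))
f=robot.grab_frame("top");np.savez("top4.npz",**f)
L=sl(cloud(f));q=L[(L[...,0]>.0)&(L[...,0]<.09)&(abs(L[...,1]-.08)<.045)&(abs(L[...,2]-.06)<.03)]
print("blade",len(q),np.nanpercentile(q,[3,50,97],axis=0).round(4).tolist())
if len(q)>20: print("plane z=ax+by+c",np.linalg.lstsq(np.c_[q[:,:2],np.ones(len(q))],q[:,2],rcond=None)[0].round(4))
E
```

```text
True
True
True
front t 16.8 slope tcp [-0.119   0.0822  0.1603] F [-0.8  0.3 -1.9] open 0.214
over t 18.01 slope tcp [-0.0304  0.0812  0.0704] F [-0.2 -0.  -1.7] open 0.22
blade 341 [[0.0055, 0.0559, 0.0567], [0.0466, 0.0819, 0.0628], [0.088, 0.1086, 0.0705]]
plane z=ax+by+c [-0.0143  0.0103  0.063 ]
```

View pics/pl1.png

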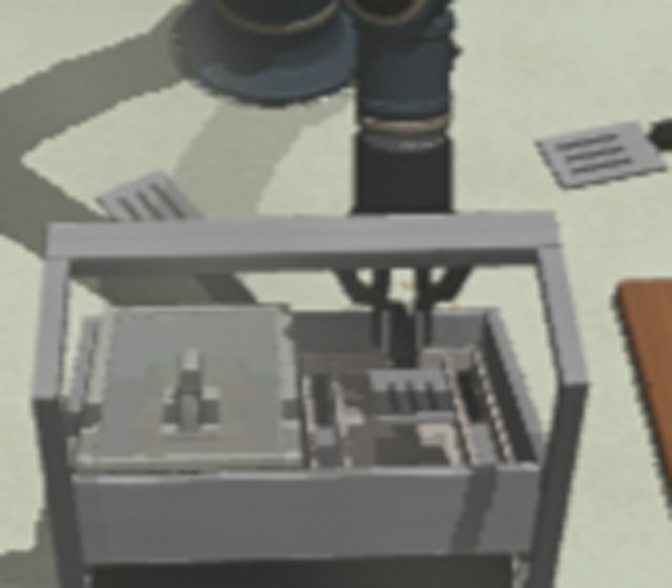

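The blade at (410,385) is centred over the middle compartment and parallel to the floor (0.014 rad). Next: lower until contact and release.

```bash
python3 - <<'E'
from h import *
from plant import robot
def rep(n):
    s=robot.sense();print(n,"t",round(s["t"],2),"slope tcp",sl(s["tcp_pos"]).round(4),"F",(np.array(s["wrist_force"])@RT).round(1),"open",round(s["opening"],3))
robot.move_straight(list(st([-.03,.081,.025])),vel=.06)
hit=robot.move_straight(list(st([-.03,.081,.006])),vel=.02,contact_N=5);rep("touch %s"%hit)
robot.grip(.42);rep("open")
robot.move_straight(list(st([-.03,.081,.08])),vel=.06)
robot.move_straight(list(st([-.12,.081,.17])),vel=.2)
robot.goto([.42,.25,.38],list(tool(Ro.from_euler('z',-.05).as_matrix(),1)));rep("away")
robot.sleep(.3)
for n in("top","scene"):
    f=robot.grab_frame(n);np.savez(n+"5.npz",**f);L=sl(cloud(f))
    q=L[(L[...,0]>-.1)&(L[...,0]<.12)&(abs(L[...,1]-.08)<.035)&(abs(L[...,2]-.017)<.009)]
    print(n,"handle/blade pts",len(q),np.nanpercentile(q,[3,50,97],axis=0).round(3).tolist())
    p=L[(L[...,2]>.075)&(L[...,2]<.12)&(abs(L[...,0]-.05)<.06)&(abs(L[...,1]+.08)<.05)];print("fin y",np.median(p[:,1]))
    b=(75,215,200,390) if n=="top" else (190,290,250,410)
    cv2.imwrite(f"pics/{n}5.png",cv2.resize(f["image"][b[0]:b[1],b[2]:b[3],::-1],None,fx=4,fy=4,interpolation=cv2.INTER_CUBIC))
E
```

```text
touch True t 19.67 slope tcp [-0.0301  0.081   0.0123] F [ 0.7 -0.   5.1] open 0.214
open t 19.98 slope tcp [-0.0314  0.0803  0.0116] F [-1.1 -0.7  0. ] open 0.42
away t 23.26 slope tcp [-0.1153  0.2721  0.3348] F [-0.6  0.3  0. ] open 0.414
top handle/blade pts 186 [[-0.092, 0.061, 0.008], [-0.026, 0.083, 0.016], [0.079, 0.106, 0.024]]
fin y -0.07856996860297334
scene handle/blade pts 100 [[-0.093, 0.07, 0.01], [-0.034, 0.079, 0.017], [0.008, 0.089, 0.02]]
fin y -0.08160216716806358
```

View pics/top5.png

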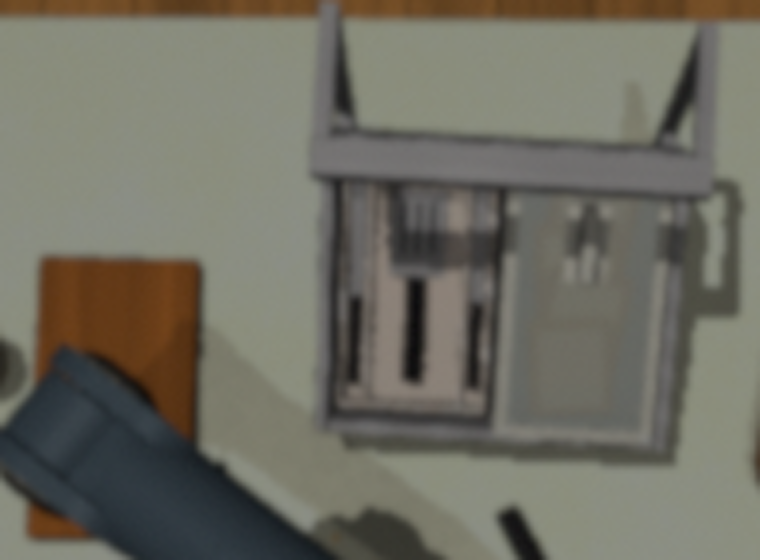

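View pics/scene5.png

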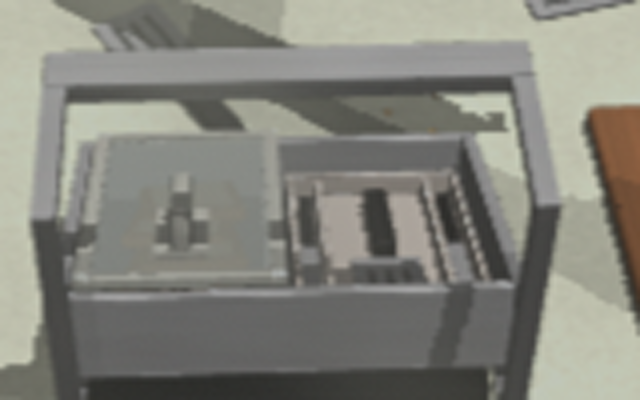

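The spatula lies straight in the middle compartment: handle at (415,330) and blade at (415,235) in the top crop, with its end at x ≈ −93 mm. The guard is over the bread and the arm is clear. Handing in.

```bash
python3 -c "
from plant import robot
print(robot.sense()['t']);robot.close_job()"
```

```text
23.6583
the job is handed in; nothing more can be done
```

I slid the guard over the bread by its fin and laid the smallest spatula, the one on the cutting board, flat in the tray's middle compartment. I handed the job in at about 23.7 s; it returned no verdict.

- **Guard:** it came up against its stop. The last pictures put the fin at −79 mm (top camera) and −82 mm (scene camera), against the −80 mm target.
- **Spatula:** I lowered it until it touched the tray floor and let go there, about 1 mm above or less. It lies blade up the slope, with the handle end at about −93 mm along the slope (−95 mm would be dead centre) and 0–3 mm off centre sideways. It was parallel to the floor within 0.015 rad just before lowering. I judged flatness after release only from the pictures and rough depth readings.
- **Surroundings:** the arm stayed clear of the loaf, jar and bottle throughout. I did not re-measure their positions at the end.

No check failed. The two cameras disagreed by about 3 mm on the fin and 4 mm on the spatula, within what I expected.

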